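# Fold the filing-tray apron down to its pointer

## Robot

A 6-joint arm with a two-finger parallel gripper is mounted at the origin on the work surface. World frame = base frame: x ahead of the robot, y to its left, z up, the work surface at z = 0. Lengths are in mm, angles in rad, forces in N, time in s.
With the tool pointing down it reaches from about 275 to 1000 mm from the base axis. Payload 8.4 kg.
Tool frame: the origin (TCP) lies at the very end of the fingers, on their centre line; the grasp point (between the pads) lies 19 mm behind it (r.tcp_to_grasp is the distance from the TCP to the grasp point, in mm); z points along the fingers, y is the line along which they close (so a half turn about z gives the same grasp; the last joint's range is limited). The gripper opens to 85 mm and grips with 20 to 120 N. Pads are 22 mm wide; open, the fingers measure 114 mm over their backs; the gripper's body (76 mm by 85 mm) begins 54 mm behind the grasp point. The pads swing forward as they close: fully open they stand 13 mm farther back than shut.
Start: joints at [-1.279, 0.353, 1.633, -0, 1.155, -0.002], TCP at [180.993, -598.222, 231.281] pointing down, gripper open.
Joint ranges: [-2.63, 2.63], [-0.92, 2.1], [0.06, 2.66], [-1.3, 4.44], [0, 2.69], [-3.02, 3.02]. Speed limits (rad/s): [2.22, 2.22, 2.79, 3.14, 3.14, 3.14].

## Interface

Orientations are given as [roll, pitch, yaw] about the fixed x, y, z axes, in that order (R = Rz(yaw) Ry(pitch) Rx(roll)).
In Python, from rig import r gives the robot as it stands. The module is installed in compiled form; this text tells all that it offers.
- The arm moves only by the tool play_rows, never from a script. Its argument "rows" is a list of rows, each an object with "dp": the shift along the tool's x, y, z in units of 40 mm (1.0 is 40 mm), a list of three; "turn": the turn, a rotation vector about the tool's x, y, z in units of 6 degrees (1.0 is 6 degrees), a list of three; "fingers": the closure, from 0 (fully open) to 1 (shut). In form: [{"dp": [tx, ty, tz], "turn": [wx, wy, wz], "fingers": fingers}, ...]. A call has 1 to 5 rows; each row shifts and turns the commanded pose from where the row before left it, along the tool's axes as they then stand; what a row does not reach is not made up. A row lasts 1/12 s, in which the tool goes at most 41.7 mm and 7.16 degrees, less where a joint would pass 70% of its speed; a pose out of reach is approached as far as the arm can. A call is refused whole if a number of a shift passes 1 or a number of a turn 1, either way. A call with a gripper value outside its range is refused whole. The fingers move at their own pace and stop on an object; "force" is the grip in N (left out, the last holds). Time passes only in rows, so rows that do not move let the fingers close. It gives the time, the measured TCP pose, the force, the opening and the grip force at its end, in the units of the state.
- r.sense(): the state, without advancing time (a new reading comes with each control period).
- r.grab_frame(name): name is "scene" or "side" or "wrist"; returns a dict with "pixels" (400x640x3 uint8, red, green, blue), "fx", "fy", "cx", "cy" (pixels), "dist" ([k1, k2, p1, p2, k3] as OpenCV has them; the pictures are not rectified), "pose" (4x4, takes a point from camera to world coordinates). Camera axes: x right, y down, z forward; pixel columns grow to the right and rows downward; lengths in mm; the calibration is good to about 2 mm. A picture is of the moment at which its call begins. There is no depth.
- r.sign_off(): hands the job in; it is judged then, once.
The state is a dict: "clock": time; "qpos": joint angles; "qvel": joint speeds; "joint_efforts": joint torques, N m; "eef_pos": TCP position; "tcp_rot": TCP orientation; "contact_force": force on the tool from outside, world axes, zero at the start; "wrist_torque": the same for the moment, N m; "opening": opening from 0.0 (shut) to 1.0 (fully open); "grasp_force": force on a finger pad.
Only numpy, scipy, OpenCV 4.12 (cv2) and the standard library are available. Lean on these libraries where they do the work, as an engineer would, in place of code of your own. Each camera call takes 0.05 s, during which the arm holds its last target. There are 200 camera calls.

## Task

Get the jeweller's filing station ready for work. First take the amber jar that stands in front of it and stand it upright, fully on the round cork mat; then fold the aluminium apron down by its blue bar, towards you, until it is in line with the red pointer beside it, and let go so that it stays there. Leave the red pointer as it is set and do not disturb the other things on the bench or tip the jar over.

Things in the scene. Friction and masses are not known exactly. Their poses are not given: they have to be found in the camera images.
- light_bar (a point): Middle of the underside of the filing station's aluminium LED light bar, 325 mm above the bench. It carries the station's axes: x away from the robot, z up (place and yaw differ each time). The light bar is 70 mm deep (x), 370 mm long (y), 25 mm thick. It hangs over the upright apron, so the blue bar is reached from the robot's side with the tool tilted.
- apron (a joint): Hinge of the apron, rad: 0 = standing upright, growing as it folds down towards the robot (the station's -x side) up to 1.45. A stiff hinge: it stays where it is left; about 6 N at the blue bar moves it. The apron is a bare aluminium sheet 200 mm wide (along the hinge), 4 mm thick, reaching 130 mm from the hinge.
- apron_hinge (a point): Middle of the apron's hinge line, 30 mm above the bench, on the front edge of the wooden catch tray (240 x 280 mm, rims 35 mm high) that lies behind it; two 16 mm lamp posts stand 35 mm behind the hinge, 165 mm either side. In the station's axes it lies 15 mm in front (-x) of light_bar. Its axes turn with the apron: z in the sheet from hinge to blue bar, y along the hinge.
- apron_bar (a point): Middle of the apron's blue grab bar: a round bar 12 mm in diameter, 120 mm long, parallel to the hinge and 165 mm from it, in the plane of the sheet. It is held by two 10 mm wide brackets at 55 mm either side of its middle, with a gap of 29 mm between bar and sheet edge. Axes as apron_hinge.
- pointer (a joint): Angle of the red pointer, rad, measured just as the apron's: 0 = upright, growing as it leans to the robot. Apron and pointer are in line when both joints read the same. The pointer is already set and must stay.
- pointer_tip (a point): Tip of the red pointer: a flat red arm 165 mm long, 8 mm wide, turning on the apron's hinge line 127 mm to the station's +y side. z points from the hinge to the tip.
- jar: Closed amber jar with a white lid, 60 mm in diameter, 100 mm high, about 0.3 kg. Origin at the centre of its underside, z up. At the start it stands on the bench in front of the apron, where the apron would come down on it.
- mat: Round cork mat, 130 mm in diameter, 4 mm thick, fixed on the bench to the left or the right. Origin at the centre of its underside.
- bowl: White bowl, 100 mm in diameter, 50 mm high, standing on the side where the mat is not; origin under its centre. Leave alone.
- brick: Terracotta-coloured soldering brick 60 x 110 x 30 mm lying in the tray behind the apron; origin under its centre. Leave alone.
- brush: Bench brush, 170 mm long, lying beside the tray on its right (-y) side. Leave alone.
- hammer: Hammer, 240 mm long, lying at the left of the bench. Leave alone.
- screwdriver: Screwdriver, 200 mm long, lying at the right of the bench. Leave alone.
Not all that is in view belongs to the job. Of the things that look like the mat, take the one that is farthest to the robot's left at the start.

How it is judged (in metres and radians):
On the way, in this order (a step that is already met when the one before it is completed fails the run):
1. the jar stands upright on the cork mat, let go (horizontal distance between jar and mat below 0.038 m and angle between jar's own z axis and vertical below 0.12 rad and height (world z) of jar below 0.012 m and contact force between the fingers and jar below 0.1 N), for 0.2 s.
2. the apron is folded down in line with the red pointer (angle between the z axis of apron_bar and the z axis of pointer_tip, either way round below 0.12 rad), for 0.2 s.
At the end, for the whole second after the job is handed in: The jar stands upright (within 7 degrees) at rest on the cork mat, its centre within 38 mm of the mat's centre; the apron is at rest within 0.12 rad (7 degrees) of the red pointer's direction (horizontal distance between jar and mat below 0.038 m and angle between jar's own z axis and vertical below 0.12 rad and height (world z) of jar below 0.012 m and linear speed of jar below 0.03 m/s and angle between the z axis of apron_bar and the z axis of pointer_tip, either way round below 0.12 rad and velocity of joint apron between -0.05 and 0.05 rad/s); the robot touches nothing.
It fails at once if the red pointer is pushed from its setting (tip moved more than 15 mm) (distance of pointer_tip from where it was at the start of the episode above 0.015 m).
It fails at once if the jar is tipped over (more than 45 degrees) (angle between jar's own z axis and vertical above 0.785 rad).
It fails at once if another thing on the bench is shifted by more than 30 mm (distance of any of bowl, brick, brush, hammer, screwdriver from where it was at the start of the episode above 0.03 m).
It also fails if it takes over 51 s, if anything falls off the work surface, if the arm or the gripper's body presses on something with over 40 N, if the wrist force passes 120 N, or if a joint passes its speed limit or range.

## Working session

There is one attempt and no reset: what is moved stays moved. The work goes in short steps, Python scripts to look and compute and a tool call to move; the robot and the scene stay as the last step left them, time stands still between calls to the robot, and variables do not carry over. Pictures are saved under pics/ and viewed, at most 10 in all, crops included, and the job is handed in when it is done.

Besides the shell and the picture viewer there is one more tool, called after ">>>" as a command line: name --argument value ..., lists and objects as JSON in quotes. play_rows: Moves the arm, as the interface text tells. Its arguments: {"type":"object","properties":{"rows":{"type":"array"},"force":{"type":"number"}},"required":["rows"]}

```bash
mkdir -p pics
cat > h.py <<'E'
import numpy as np, cv2
from rig import r
def grab(n,save=None):
    f=r.grab_frame(n)
    if save: cv2.imwrite('pics/'+save,cv2.cvtColor(np.asarray(f['pixels']),cv2.COLOR_RGB2BGR))
    return f
def ray(f,uv):
    K=np.array([[f['fx'],0,f['cx']],[0,f['fy'],f['cy']],[0,0,1.]])
    p=cv2.undistortPoints(np.array([[uv]],float),K,np.array(f['dist'],float))[0,0]
    T=np.array(f['pose']);d=T[:3,:3]@np.array([p[0],p[1],1]);return T[:3,3],d/np.linalg.norm(d)
def onz(f,uv,z):
    o,d=ray(f,uv);return o+d*(z-o[2])/d[2]
def proj(f,P):
    K=np.array([[f['fx'],0,f['cx']],[0,f['fy'],f['cy']],[0,0,1.]]);T=np.linalg.inv(np.array(f['pose']))
    return cv2.projectPoints(np.array(P,float).reshape(-1,1,3),cv2.Rodrigues(T[:3,:3])[0],T[:3,3],K,np.array(f['dist'],float))[0][:,0]
def tri(a,ua,b,ub):
    o1,d1=ray(a,ua);o2,d2=ray(b,ub)
    s=np.linalg.lstsq(np.c_[d1,-d2],o2-o1,rcond=None)[0]
    p,q=o1+s[0]*d1,o2+s[1]*d2;return (p+q)/2,np.linalg.norm(p-q)
E
python3 - <<'E'
from h import *
import pickle
for n in('scene','side'):
    f=grab(n,n+'.png');pickle.dump(f,open(n+'.pkl','wb'));print(n,np.round(f['pose'],2).tolist(),f['fx'])
print(r.sense())
E
```

```text
scene [[-0.18, 0.66, -0.73, 1402.96], [0.98, 0.13, -0.12, 132.98], [0.01, -0.74, -0.67, 1013.61], [0.0, 0.0, 0.0, 1.0]] 368.0178346338414
side [[0.97, -0.16, 0.19, 287.65], [-0.24, -0.61, 0.76, -990.96], [-0.0, -0.78, -0.63, 1003.75], [0.0, 0.0, 0.0, 1.0]] 392.7544054106019
{'clock': 0.1, 'qpos': array([-1.27938986e+00,  3.53588104e-01,  1.63404423e+00, -4.52161463e-05,
        1.15523895e+00, -2.42394640e-03]), 'qvel': array([ 0.00015555, -0.00228749, -0.00167387, -0.0008893 , -0.00033085,
       -0.00177622]), 'joint_efforts': array([-2.73701580e-04, -6.06360197e+01, -3.42821324e+01,  1.42242305e-05,
        3.88898305e-03, -3.75303458e-06]), 'eef_pos': array([ 180.86081834, -597.80796646,  230.63766286]), 'tcp_rot': array([-3.14031393e+00,  3.82450437e-05,  2.93848718e-01]), 'contact_force': array([-0.03022579,  0.39624426,  0.42165733]), 'wrist_torque': array([-0.0167015 ,  0.00224288,  0.03193319]), 'grasp_force': 0.0, 'opening': 0.9978865766232163}
```

View pics/scene.png

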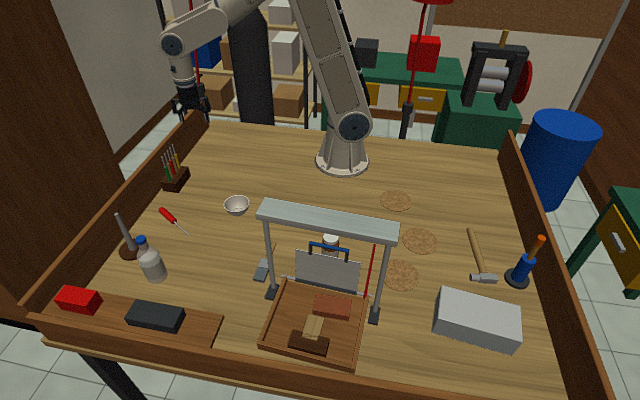

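View pics/side.png

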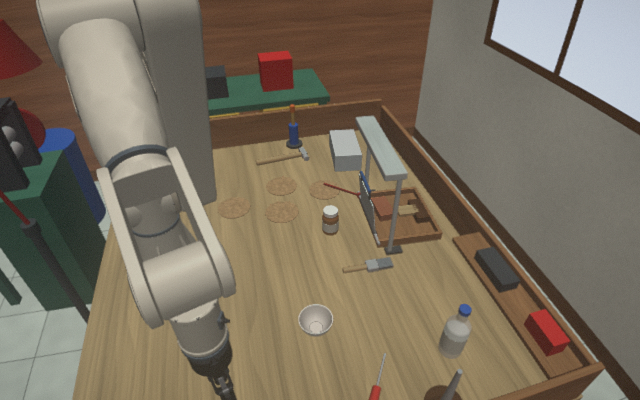

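The scene view shows the light bar from (258,205) to (399,228), the blue bar at (330,245), the pointer from (375,244) to (367,300), the bowl at (236,205), and mats at (395,200), (419,241) and (401,275). The side view shows the jar at (330,220), the pointer tip at about (323,183), and mats at (234,208), (282,186), (282,212) and (323,190).

Run:
```python
from h import *
import pickle
S,D=[pickle.load(open(n+'.pkl','rb')) for n in('scene','side')]
for n,f,pts in(('scene',S,[(395,200),(419,241),(401,275)]),('side',D,[(234,208),(282,186),(282,212),(323,190)])):
    for p in pts: print(n,'mat',p,onz(f,p,4).round())
print('jar lid',onz(D,(330,210.5),100).round(), 'bowl',onz(D,(316,320),50).round())
def mask(f,kind):
    h=cv2.cvtColor(np.asarray(f['pixels']),cv2.COLOR_RGB2HSV)
    H,s,v=[h[...,i].astype(int) for i in range(3)]
    return ((H>105)&(H<125)&(s>120)&(v>60)) if kind=='b' else (((H<5)|(H>175))&(s>170)&(v>70))
for n,f,bb,rb in(('scene',S,(300,235,360,265),(362,235,382,312)),('side',D,(350,165,380,220),(315,175,372,205))):
    for k,b in(('b',bb),('r',rb)):
        m=mask(f,k)[b[1]:b[3],b[0]:b[2]]
        y,x=np.nonzero(m);x=x+b[0];y=y+b[1];print(n,k,len(x), end=' ')
        if len(x):
            for i in(x.argmin(),x.argmax(),y.argmin(),y.argmax()):print((x[i],y[i]),end=' ')
        print()
big=[]
for f,b in((S,(240,180,460,320)),(D,(200,110,440,250))):
    im=np.asarray(f['pixels'])[b[1]:b[3],b[0]:b[2]];big.append(cv2.resize(im,(560,int(560*im.shape[0]/im.shape[1])),interpolation=cv2.INTER_CUBIC)[:300 if 0 else None])
cv2.imwrite('pics/a.png',cv2.cvtColor(cv2.resize(np.hstack([cv2.resize(x,(400,300*400//400)) for x in big]),(800,300)),cv2.COLOR_RGB2BGR))
im=np.asarray(D['pixels'])[160:260,300:450];cv2.imwrite('pics/b.png',cv2.cvtColor(cv2.resize(im,(800,533),interpolation=cv2.INTER_CUBIC),cv2.COLOR_RGB2BGR))
```

```text
scene mat (395, 200) [237. 252.   4.]
scene mat (419, 241) [449. 345.   4.]
scene mat (401, 275) [615. 282.   4.]
side mat (234, 208) [236. 245.   4.]
side mat (282, 186) [446. 340.   4.]
side mat (282, 212) [417. 173.   4.]
side mat (323, 190) [607. 270.   4.]
jar lid [571.  27. 100.] bowl [ 425. -365.   50.]
scene b 112 (np.int64(309), np.int64(242)) (np.int64(348), np.int64(249)) (np.int64(310), np.int64(241)) (np.int64(343), np.int64(251)) 
scene r 119 (np.int64(363), np.int64(295)) (np.int64(375), np.int64(244)) (np.int64(374), np.int64(244)) (np.int64(364), np.int64(297)) 
side b 6 (np.int64(361), np.int64(172)) (np.int64(368), np.int64(189)) (np.int64(361), np.int64(172)) (np.int64(368), np.int64(189)) 
side r 0
```

View pics/b.png

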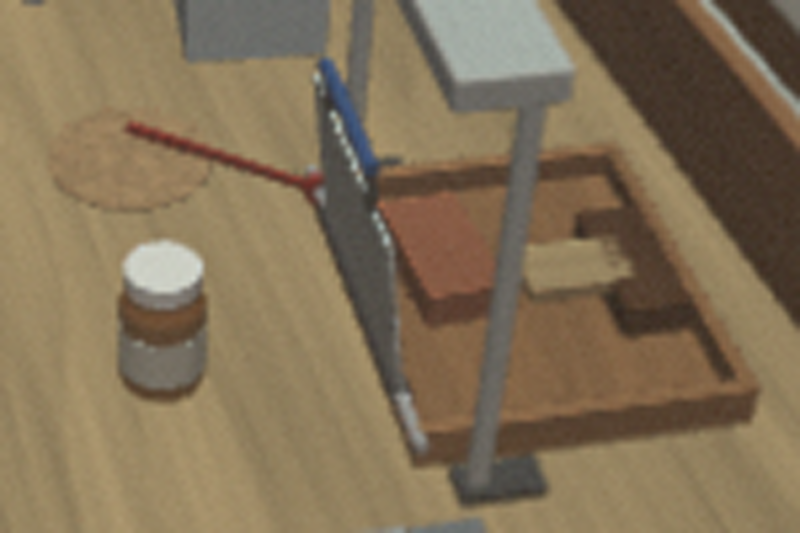

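The crop shows the apron upright, the jar standing clear with its lid at side pixel (330,210), and the red pointer leaning low towards the robot from (359,194) to (324,184). Next I'll triangulate the bar and pointer.

```bash
cat > m.py <<'E'
from h import *
import pickle
S,D=[pickle.load(open(n+'.pkl','rb')) for n in('scene','side')]
P={}
for k,a,b in(('bar+y',(348,248.5),(360.4,172)),('bar-y',(309.5,242),(370.5,191.5)),('tip',(374.5,244),(324.4,183.8)),('base',(364.5,296),(359.6,194.7))):
    P[k],e=tri(S,a,D,b);print(k,P[k].round(1),'gap',e.round(1))
v=P['bar+y']-P['bar-y'];print('len',np.linalg.norm(v),'yaw',np.arctan2(-v[0],v[1]))
# light bar underside far (robot-away) edge corners, scene + ends
for p in((258,218),(397,242)): print('lb under +x corner',onz(S,p,325).round(1))
for p in((257,201),(264,197),(399,222)): print('lb top',onz(S,p,350).round(1))
E
python3 m.py
python3 - <<'E'
import cv2
im=cv2.imread('pics/scene.png')[190:315,245:415]
cv2.imwrite('pics/c.png',cv2.resize(im,(800,588),interpolation=cv2.INTER_CUBIC))
E
```

```text
bar+y [700.8  98.9 196.4] gap 4.0
bar-y [697.2 -16.3 195.6] gap 5.7
tip [588.2 178.3 107.1] gap 3.2
base [734.6 168.9  29. ] gap 4.9
len 115.21728822396712 yaw -0.031188931016243013
lb under +x corner [ 749.4 -141.9  325. ]
lb under +x corner [765.7 223.1 325. ]
lb top [ 711.5 -153.8  350. ]
lb top [ 692.3 -140.1  350. ]
lb top [719.5 223.3 350. ]
```

View pics/c.png

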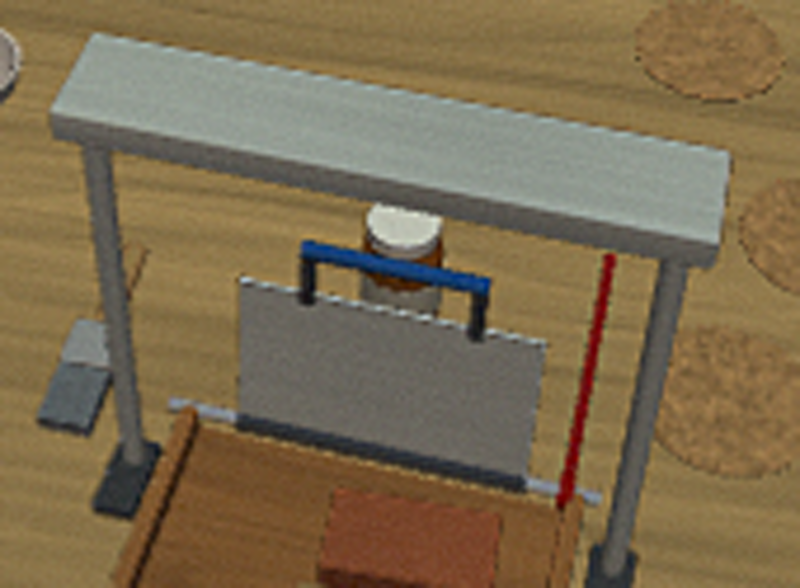

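The crop shows the blue bar from scene (309,242) to (348,251), the hinge rod from (281,276) to (372,296), and the pointer tip clear of the light bar. The apron may already lean a little, so I'll check the hinge line.

```bash
cat >> m.py <<'E'
print('---')
sc=lambda x,y:(245+x*.2125,190+y*.2125); sd=lambda x,y:(300+x*.1875,160+y*.1875)
for p in((172,403),(600,497),(565,497)): print('hinge',onz(S,sc(*p),30).round(1))
for p in((318,190),(412,440)): print('hinge side',onz(D,sd(*p),30).round(1))
for p in((54,136),(716,265)): print('lb under',onz(S,sc(*p),325).round(1))
for p in((54,114),(716,243),(97,34),(730,152)): print('lb top',onz(S,sc(*p),350).round(1))
for n,a,b in(('b+',(487,286),(322,64)),('b-',(305,247),(374,168)),('tip',(610,257),(133,128)),('base',(566,497),(316,190)),('sheet+',(546,345),(318,80)),('sheet-',(240,280),(390,238))):
    p,e=tri(S,sc(*a),D,sd(*b));print(n,p.round(1),round(e,1))
b=onz(D,(334,233),0);print('jarbase-ish',b)
for p in((163,268),(163,388)): print('jar',onz(D,sd(*p),100 if p[1]<300 else 0).round(1))
E
python3 m.py | sed -n '/---/,$p'
```

```text
---
hinge [ 710.4 -105.2   30. ]
hinge [731.6 191.7  30. ]
hinge [735.9 168.9  30. ]
hinge side [731.3 164.9  30. ]
hinge side [ 707.5 -100.3   30. ]
lb under [ 753.4 -144.8  325. ]
lb under [779.9 223.8 325. ]
lb top [ 760.6 -139.9  350. ]
lb top [787.6 220.2 350. ]
lb top [ 692.4 -135.5  350. ]
lb top [720.  226.1 350. ]
b+ [703.5 102.2 192.2] 0.4
b- [697.  -14.9 194.1] 4.5
tip [590.2 178.7 105.9] 4.0
base [732.1 170.1  25.4] 1.1
sheet+ [713.7 141.1 152.8] 6.1
sheet- [700.4 -53.1 162.8] 5.1
jarbase-ish [ 5.83350929e+02  1.33214372e+01 -1.13686838e-13]
jar [573.2  28.1 100. ]
jar [571.4  17.8   0. ]
```

Measured so far:

| Item | Position (mm) or angle |
|---|---|
| Jar | (572, 27) |
| Mat (farthest left) | (448, 343) |
| Hinge middle | (721, 43, 30) |
| Station yaw | about -0.075 rad |
| Apron, now | about 0.12 rad |
| Pointer | about 1.08 rad |

Moving to the jar.

>>> play_rows --rows '[{"dp": [0.73,-0.64,0],"turn": [0,0,0],"fingers": 0},{"dp": [0.73,-0.64,0],"turn": [0,0,0],"fingers": 0},{"dp": [0.73,-0.64,0],"turn": [0,0,0],"fingers": 0},{"dp": [0.73,-0.64,0],"turn": [0,0,0],"fingers": 0},{"dp": [0.73,-0.64,0],"turn": [0,0,0],"fingers": 0}]'

```text
clock: 0.52
eef_pos: [284.0, -431.6, 230.9]
tcp_rot: [-3.141, 0.0, 0.293]
contact_force: [1.0, 0.4, 0.1]
opening: 1.0
grasp_force: 0.0
```

>>> play_rows --rows '[{"dp": [0.73,-0.64,0],"turn": [0,0,0],"fingers": 0},{"dp": [0.73,-0.64,0],"turn": [0,0,0],"fingers": 0},{"dp": [0.73,-0.64,0],"turn": [0,0,0],"fingers": 0},{"dp": [0.73,-0.64,0],"turn": [0,0,0],"fingers": 0},{"dp": [0.73,-0.64,0],"turn": [0,0,0],"fingers": 0}]'

```text
clock: 0.93
eef_pos: [386.8, -266.8, 231.2]
tcp_rot: [-3.141, 0.0, 0.294]
contact_force: [1.1, -0.8, 0.2]
opening: 0.998
grasp_force: 0.0
```

>>> play_rows --rows '[{"dp": [0.73,-0.64,0],"turn": [0,0,0],"fingers": 0},{"dp": [0.73,-0.64,0],"turn": [0,0,0],"fingers": 0},{"dp": [0.73,-0.64,0],"turn": [0,0,0],"fingers": 0},{"dp": [0.73,-0.64,0],"turn": [0,0,0],"fingers": 0},{"dp": [0,0,0],"turn": [0,0,0],"fingers": 0}]'

```text
clock: 1.35
eef_pos: [471.3, -131.9, 231.3]
tcp_rot: [-3.14, -0.002, 0.298]
contact_force: [-0.3, 0.2, 0.4]
opening: 1.002
grasp_force: 0.0
```

```bash
cat >> h.py <<'E'
from scipy.spatial.transform import Rotation as Ro
def to(p,tilt=None):
    """tool-frame units to world target p; tilt=target xyz-euler"""
    s=r.sense();R=Ro.from_euler('xyz',s['tcp_rot'])
    d=R.inv().apply(np.array(p)-s['eef_pos'])/40
    w=np.degrees((R.inv()*Ro.from_euler('xyz',tilt)).as_rotvec())/6 if tilt is not None else None
    print('dp total',d.round(2),'norm',np.linalg.norm(d).round(2),'turn',w)
E
python3 - <<'E'
from h import *
f=grab('wrist','w.png');print(np.round(f['pose'],2).tolist(),f['fx']);print(proj(f,[[572,27,100],[572,27,0],[448,343,4]]))
to([572,27,231])
E
```

```text
[[0.29, -0.92, -0.26, 535.47], [-0.96, -0.28, -0.08, -111.82], [-0.0, 0.27, -0.96, 374.02], [0.0, 0.0, 0.0, 1.0]] 294.77269071668314
[[177.97034117  26.13352314]
 [219.11273707  52.44511603]
 [-61.76822355  78.04692874]]
dp total [ 3.63 -3.1   0.  ] norm 4.77 turn None
```

View pics/w.png

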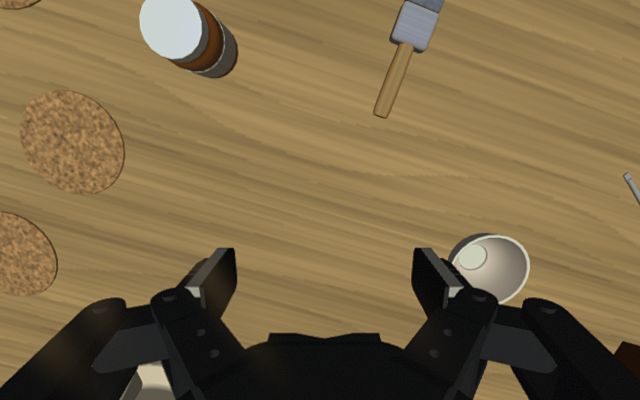

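The wrist view shows the lid centred at about (172,26) against a predicted (178,26), so the jar is near (571,31).

>>> play_rows --rows '[{"dp": [0.72,-0.63,0],"turn": [0,0,0],"fingers": 0},{"dp": [0.72,-0.63,0],"turn": [0,0,0],"fingers": 0},{"dp": [0.72,-0.63,0],"turn": [0,0,0],"fingers": 0},{"dp": [0.72,-0.63,0],"turn": [0,0,0],"fingers": 0},{"dp": [0.72,-0.63,0],"turn": [0,0,0],"fingers": 0}]'

```text
clock: 1.82
eef_pos: [570.2, 25.9, 231.1]
tcp_rot: [3.141, 0.001, 0.293]
contact_force: [-0.4, -1.6, 0.9]
opening: 1.001
grasp_force: 0.0
```

>>> play_rows --rows '[{"dp": [0,0,0.5],"turn": [0,0,0],"fingers": 0},{"dp": [0,0,0.5],"turn": [0,0,0],"fingers": 0},{"dp": [0,0,0],"turn": [0,0,0],"fingers": 0}]'

```text
clock: 2.07
eef_pos: [567.3, 25.0, 187.5]
tcp_rot: [-3.14, 0.006, 0.294]
contact_force: [-0.7, -1.3, -1.1]
opening: 1.002
grasp_force: 0.0
```

Run:
```python
from h import *
to([571,31,44])
f=grab('side');im=np.asarray(f['pixels'])
w=grab('wrist','w2.png');wi=np.asarray(w['pixels'])
g=((wi.min(2)>170)).astype(np.uint8)
n,l,st,c=cv2.connectedComponentsWithStats(g)
for i in range(1,n):
    if st[i,4]>800: print(st[i],c[i],onz(w,c[i],100))
print(proj(w,[[571,31,100]]))
```

```text
dp total [ 0.15 -0.11  3.59] norm 3.59 turn None
[ 284  165   63   62 3065] [314.98694943 195.75628059] [572.64596383  34.25475961 100.        ]
[[318.24934231 198.74850414]]
```

>>> play_rows --rows '[{"dp": [0.2,-0.16,0.3],"turn": [0,0,0],"fingers": 0},{"dp": [0,0,0.8],"turn": [0,0,0],"fingers": 0},{"dp": [0,0,0.8],"turn": [0,0,0],"fingers": 0},{"dp": [0,0,0.8],"turn": [0,0,0],"fingers": 0},{"dp": [0,0,0.8],"turn": [0,0,0],"fingers": 0}]'

```text
clock: 2.58
eef_pos: [576.8, 33.9, 50.8]
tcp_rot: [3.141, -0.003, 0.293]
contact_force: [0.6, 0.0, -0.0]
opening: 1.003
grasp_force: 0.0
```

>>> play_rows --rows '[{"dp": [0,0,0],"turn": [0,0,0],"fingers": 0.5},{"dp": [0,0,0],"turn": [0,0,0],"fingers": 0.5},{"dp": [0,0,0],"turn": [0,0,0],"fingers": 0.5},{"dp": [0,0,0],"turn": [0,0,0],"fingers": 0.5},{"dp": [0,0,0],"turn": [0,0,0],"fingers": 0.5}]' --force 40

```text
clock: 3.0
eef_pos: [577.0, 34.0, 53.2]
tcp_rot: [3.141, -0.003, 0.294]
contact_force: [1.0, -0.2, -2.4]
opening: 0.679
grasp_force: 43.2
```

```bash
python3 -c "
from h import *
s=r.sense();print(s['opening'],s['grasp_force'],s['contact_force'])
to([450,20,110])
"
```

```text
0.6789580481829712 43.20349612287828 [ 0.95166429 -0.20575887 -2.41229853]
dp total [-3.14 -0.58 -1.43] norm 3.49 turn None
```

>>> play_rows --rows '[{"dp": [0,0,-0.3],"turn": [0,0,0],"fingers": 0.5},{"dp": [0,0,-0.6],"turn": [0,0,0],"fingers": 0.5},{"dp": [0,0,-0.6],"turn": [0,0,0],"fingers": 0.5},{"dp": [-0.6,-0.18,-0.2],"turn": [0,0,0],"fingers": 0.5},{"dp": [-0.9,-0.27,0],"turn": [0,0,0],"fingers": 0.5}]'

```text
clock: 3.42
eef_pos: [517.8, 34.0, 123.8]
tcp_rot: [3.139, -0.01, 0.294]
contact_force: [-0.3, 0.1, -2.6]
opening: 0.678
grasp_force: 44.0
```

>>> play_rows --rows '[{"dp": [-0.7,-0.21,0],"turn": [0,0,0],"fingers": 0.5},{"dp": [0,0,0],"turn": [0,0,0],"fingers": 0.5}]'

```text
clock: 3.58
eef_pos: [477.3, 33.5, 119.9]
tcp_rot: [-3.14, 0.005, 0.294]
contact_force: [0.1, -0.8, -3.6]
opening: 0.679
grasp_force: 44.0
```

```bash
python3 -c "
from h import *
s=r.sense();print(s['opening'],s['grasp_force'],s['contact_force'],s['qpos'],s['eef_pos'])
to([452,344,120])
"
```

```text
0.6794226394972195 43.95705372153316 [ 0.10487919 -0.7857017  -3.56120957] [6.68973478e-02 2.78172483e-01 2.03616601e+00 1.23652087e-04
 8.32358869e-01 1.34380293e+00] [477.32106598  33.51400325 119.91424776]
dp total [ 1.64 -7.61 -0.  ] norm 7.79 turn None
```

>>> play_rows --rows '[{"dp": [0.16,-0.76,0],"turn": [0,0,0],"fingers": 0.5},{"dp": [0.16,-0.76,0],"turn": [0,0,0],"fingers": 0.5},{"dp": [0.16,-0.76,0],"turn": [0,0,0],"fingers": 0.5},{"dp": [0.16,-0.76,0],"turn": [0,0,0],"fingers": 0.5},{"dp": [0.16,-0.76,0],"turn": [0,0,0],"fingers": 0.5}]'

```text
clock: 4.0
eef_pos: [470.7, 190.1, 120.9]
tcp_rot: [-3.141, -0.002, 0.293]
contact_force: [1.1, -0.0, -2.1]
opening: 0.684
grasp_force: 44.1
```

>>> play_rows --rows '[{"dp": [0.16,-0.76,0],"turn": [0,0,0],"fingers": 0.5},{"dp": [0.16,-0.76,0],"turn": [0,0,0],"fingers": 0.5},{"dp": [0.16,-0.76,0],"turn": [0,0,0],"fingers": 0.5},{"dp": [0.16,-0.76,0],"turn": [0,0,0],"fingers": 0.5},{"dp": [0.16,-0.76,0],"turn": [0,0,0],"fingers": 0.5}]'

```text
clock: 4.42
eef_pos: [457.0, 345.1, 120.9]
tcp_rot: [-3.141, -0.002, 0.294]
contact_force: [0.7, -0.2, -2.4]
opening: 0.678
grasp_force: 44.1
```

>>> play_rows --rows '[{"dp": [0,0,0],"turn": [0,0,0],"fingers": 0.5},{"dp": [0,0,0],"turn": [0,0,0],"fingers": 0.5}]'

```text
clock: 4.58
eef_pos: [457.1, 344.9, 120.6]
tcp_rot: [-3.141, -0.002, 0.296]
contact_force: [-0.2, -0.0, -3.1]
opening: 0.681
grasp_force: 44.3
```

```bash
python3 -c "
from h import *
s=r.sense();print(s['opening'],s['grasp_force'],s['eef_pos'])
to([452,344,58])
f=grab('side','s2.png');print(proj(f,[[448,343,4]]))
"
```

```text
0.6812164154795373 44.27124802779872 [457.11643428 344.9349367  120.5585351 ]
dp total [-0.13 -0.01  1.56] norm 1.57 turn None
[[282.44026138 185.55346927]]
```

View pics/s2.png

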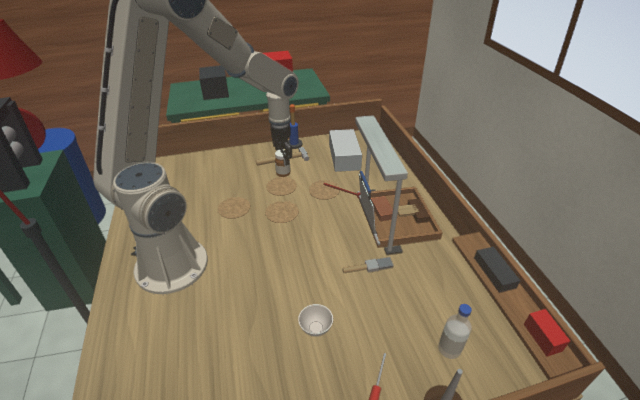

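The jar, at about (283,165), hangs over the right mat, which is centred at (282,186), and nothing else has been moved. Lowering it.

>>> play_rows --rows '[{"dp": [-0.13,0,0.5],"turn": [0,0,0],"fingers": 0.5},{"dp": [0,0,0.5],"turn": [0,0,0],"fingers": 0.5},{"dp": [0,0,0.3],"turn": [0,0,0],"fingers": 0.5},{"dp": [0,0,0.1],"turn": [0,0,0],"fingers": 0.5},{"dp": [0,0,0.1],"turn": [0,0,0],"fingers": 0.5}]'

```text
clock: 5.05
eef_pos: [452.2, 340.9, 59.1]
tcp_rot: [3.141, 0.001, 0.293]
contact_force: [-0.2, -0.3, -3.0]
opening: 0.673
grasp_force: 44.3
```

>>> play_rows --rows '[{"dp": [0,0,0],"turn": [0,0,0],"fingers": 0.5},{"dp": [0,0,0],"turn": [0,0,0],"fingers": 0.5},{"dp": [0,0,0.03],"turn": [0,0,0],"fingers": 0.5}]'

```text
clock: 5.3
eef_pos: [452.7, 342.1, 59.1]
tcp_rot: [-3.141, -0.002, 0.294]
contact_force: [0.8, 1.0, -2.5]
opening: 0.676
grasp_force: 44.3
```

>>> play_rows --rows '[{"dp": [0,0,0.04],"turn": [0,0,0],"fingers": 0.5},{"dp": [0,0,0],"turn": [0,0,0],"fingers": 0.5},{"dp": [0,0,0],"turn": [0,0,0],"fingers": 0.5}]'

```text
clock: 5.55
eef_pos: [452.1, 341.8, 56.7]
tcp_rot: [-3.142, -0.0, 0.294]
contact_force: [-0.2, 0.3, -2.1]
opening: 0.678
grasp_force: 44.3
```

>>> play_rows --rows '[{"dp": [0,0,0.03],"turn": [0,0,0],"fingers": 0.5},{"dp": [0,0,0],"turn": [0,0,0],"fingers": 0.5},{"dp": [0,0,0],"turn": [0,0,0],"fingers": 0.5}]'

```text
clock: 5.8
eef_pos: [452.3, 342.0, 56.1]
tcp_rot: [-3.141, -0.001, 0.294]
contact_force: [-1.9, -0.9, 6.8]
opening: 0.681
grasp_force: 45.1
```

Contact. Releasing, then a straight lift.

>>> play_rows --rows '[{"dp": [0,0,0],"turn": [0,0,0],"fingers": 0.25},{"dp": [0,0,0],"turn": [0,0,0],"fingers": 0.1},{"dp": [0,0,0],"turn": [0,0,0],"fingers": 0},{"dp": [0,0,0],"turn": [0,0,0],"fingers": 0},{"dp": [0,0,0],"turn": [0,0,0],"fingers": 0}]'

```text
clock: 6.22
eef_pos: [452.0, 341.8, 55.2]
tcp_rot: [-3.142, -0.0, 0.294]
contact_force: [0.8, -0.1, -0.5]
opening: 0.998
grasp_force: 0.0
```

>>> play_rows --rows '[{"dp": [0,0,-0.5],"turn": [0,0,0],"fingers": 0},{"dp": [0,0,-1],"turn": [0,0,0],"fingers": 0},{"dp": [0,0,-1],"turn": [0,0,0],"fingers": 0},{"dp": [0,0,-1],"turn": [0,0,0],"fingers": 0},{"dp": [0,0,-1],"turn": [0,0,0],"fingers": 0}]'

```text
clock: 6.63
eef_pos: [451.6, 341.4, 237.1]
tcp_rot: [3.141, 0.0, 0.294]
contact_force: [1.7, 1.8, -0.4]
opening: 1.001
grasp_force: 0.0
```

Run:
```python
from h import *
s=r.sense();print(s['opening'],s['eef_pos'],s['qpos'])
w=grab('wrist');wi=np.asarray(w['pixels'])
n,l,st,c=cv2.connectedComponentsWithStats((wi.min(2)>170).astype(np.uint8))
for i in range(1,n):
    if st[i,4]>500: print(st[i],c[i],onz(w,c[i],104))
hs=cv2.cvtColor(wi,cv2.COLOR_RGB2HSV)
# target orientation for apron: tool z=(cos e*x_s, -sin e), e=45deg, tool x along -y_s or +y_s
yaw=-0.075
xs=np.array([np.cos(yaw),np.sin(yaw),0]);ys=np.array([-np.sin(yaw),np.cos(yaw),0]);zz=np.array([0,0,1.])
e=np.radians(45);tz=np.cos(e)*xs-np.sin(e)*zz
for sx in(1,-1):
    tx=sx*ys;ty=np.cross(tz,tx);R=Ro.from_matrix(np.c_[tx,ty,tz])
    print(sx,R.as_euler('xyz'),'ty',ty.round(2)); to([500,60,300],R.as_euler('xyz'))
```

```text
1.0007815768334176 [451.63242648 341.43484646 237.0762185 ] [ 6.44689324e-01  2.56574007e-01  1.75483158e+00 -1.38965748e-05
  1.13058795e+00  1.92171259e+00]
[ 297  169   53   52 2192] [322.97490876 194.51779197] [448.88538852 342.02131598 104.        ]
1 [2.35619449 0.         1.49579633] ty [ 0.71 -0.05  0.71]
dp total [-0.96  7.11 -1.4 ] norm 7.31 turn [ -6.53036022   4.39514742 -10.89205669]
-1 [-2.35619449  0.         -1.64579633] ty [-0.71  0.05 -0.71]
dp total [-0.96  7.11 -1.4 ] norm 7.31 turn [ 4.83545849  7.18457944 17.42392751]
```

The jar is at (449,342), within 2 mm of the mat's centre. Moving to the front of the apron.

>>> play_rows --rows '[{"dp": [-0.12,0.89,-0.18],"turn": [0,0,0],"fingers": 0},{"dp": [-0.12,0.89,-0.18],"turn": [0,0,0],"fingers": 0},{"dp": [-0.12,0.89,-0.18],"turn": [0,0,0],"fingers": 0},{"dp": [-0.12,0.89,-0.18],"turn": [0,0,0],"fingers": 0},{"dp": [-0.12,0.89,-0.18],"turn": [0,0,0],"fingers": 0}]'

```text
clock: 7.1
eef_pos: [480.4, 162.9, 271.5]
tcp_rot: [3.142, -0.0, 0.294]
contact_force: [1.1, -0.2, -0.2]
opening: 1.002
grasp_force: 0.0
```

>>> play_rows --rows '[{"dp": [-0.12,0.89,-0.18],"turn": [0,0,0],"fingers": 0},{"dp": [-0.12,0.89,-0.18],"turn": [0,0,0],"fingers": 0},{"dp": [-0.12,0.89,-0.18],"turn": [0,0,0],"fingers": 0},{"dp": [0,0,0],"turn": [0,0,-0.9],"fingers": 0},{"dp": [0,0,0],"turn": [0,0,-1],"fingers": 0}]'

```text
clock: 7.52
eef_pos: [498.2, 55.9, 293.2]
tcp_rot: [3.141, -0.001, 0.493]
contact_force: [0.4, -0.5, -0.5]
opening: 1.001
grasp_force: 0.0
```

>>> play_rows --rows '[{"dp": [0,0,0],"turn": [0,0,-1],"fingers": 0},{"dp": [0,0,0],"turn": [0,0,-1],"fingers": 0},{"dp": [0,0,0],"turn": [0,0,-1],"fingers": 0},{"dp": [0,0,0],"turn": [0,0,-1],"fingers": 0},{"dp": [0,0,0],"turn": [0,0,-1],"fingers": 0}]'

```text
clock: 7.93
eef_pos: [497.6, 57.9, 292.6]
tcp_rot: [-3.141, 0.0, 1.021]
contact_force: [-0.3, 0.6, -0.5]
opening: 1.002
grasp_force: 0.0
```

>>> play_rows --rows '[{"dp": [0,0,0],"turn": [0,0,-1],"fingers": 0.3},{"dp": [0,0,0],"turn": [0,0,-1],"fingers": 0.3},{"dp": [0,0,0],"turn": [0,0,-1],"fingers": 0.3},{"dp": [0,0,0],"turn": [0,0,-1],"fingers": 0.3},{"dp": [0,0,0],"turn": [0,0,-0.6],"fingers": 0.4}]'

```text
clock: 8.35
eef_pos: [497.6, 58.0, 292.6]
tcp_rot: [-3.141, 0.0, 1.504]
contact_force: [-0.4, 0.5, -0.1]
opening: 0.598
grasp_force: 0.0
```

>>> play_rows --rows '[{"dp": [0,0,0],"turn": [-1,0,0],"fingers": 0.4},{"dp": [0,0,0],"turn": [-1,0,0],"fingers": 0.4},{"dp": [0,0,0],"turn": [-1,0,0],"fingers": 0.4},{"dp": [0,0,0],"turn": [-1,0,0],"fingers": 0.4},{"dp": [0,0,0],"turn": [-1,0,0],"fingers": 0.4}]'

```text
clock: 8.77
eef_pos: [497.7, 58.3, 293.5]
tcp_rot: [2.612, -0.001, 1.499]
contact_force: [0.7, -0.6, 0.4]
opening: 0.599
grasp_force: 0.0
```

>>> play_rows --rows '[{"dp": [0,0,0],"turn": [-1,0,0],"fingers": 0.4},{"dp": [0,0,0],"turn": [-1,0,0],"fingers": 0.4},{"dp": [0,0,0],"turn": [-0.5,0,0],"fingers": 0.4},{"dp": [0,0,0],"turn": [0,0,0],"fingers": 0.4}]'

```text
clock: 9.1
eef_pos: [496.0, 56.0, 291.0]
tcp_rot: [2.382, 0.005, 1.495]
contact_force: [0.4, -0.8, -0.5]
opening: 0.597
grasp_force: 0.0
```

Run:
```python
from h import *
s=r.sense();print(s['opening'],s['eef_pos'],s['tcp_rot'],s['qpos'])
w=grab('wrist','w3.png');print(proj(w,[[703.5,102,193],[697,-15,193]]))
wi=np.asarray(w['pixels']);h=cv2.cvtColor(wi,cv2.COLOR_RGB2HSV)
m=((h[...,0]>105)&(h[...,0]<125)&(h[...,1]>120)&(h[...,2]>60)).astype(np.uint8)
n,l,st,c=cv2.connectedComponentsWithStats(m)
for i in range(1,n):
    if st[i,4]>100: print(st[i],c[i])
```

```text
0.5971668406425144 [495.98756832  56.00743514 290.95582217] [2.38204428 0.00468449 1.49467148] [ 0.27492221 -0.20891622  2.33496724 -0.71579442  0.37439415  0.93701036]
[[393.27976367 125.231003  ]
 [388.18194907 219.98042014]]
[384 123  15  99 554] [390.48555957 172.22202166]
```

View pics/w3.png

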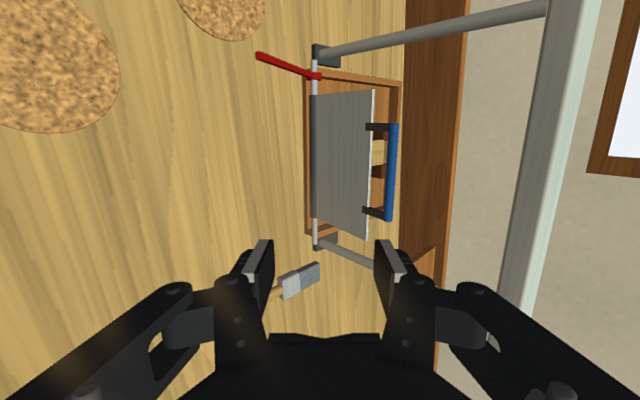

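The wrist view shows the blue bar upright at x≈390, y from 123 to 222, matching the prediction within 1 px, so the bar is at (700,43.5,193). The wrist joint comes near its zero limit when tilted, so I'll check how the tilt has to change along the fold.

```bash
cat > k.py <<'E'
from h import *
from scipy.optimize import least_squares
sm=[([.3536,1.6340,1.1552],625,230.6,3.14),([.27817,2.03617,.8324],478.5,119.9,3.1416),([.25657,1.75483,1.1306],566.2,237.1,3.1416)]
s=r.sense();q=s['qpos'];tz=Ro.from_euler('xyz',s['tcp_rot']).apply([0,0,1])
def fk(p,q2,q3,thr,thz):
    a,b,h,c,e=p;t=q2+q3
    return np.array([a*np.sin(q2)+b*np.sin(t)+e*np.cos(t)+c*thr,h+a*np.cos(q2)+b*np.cos(t)-e*np.sin(t)+c*thz])
def res(p):
    o=[]
    for Q,R,Z,_ in sm: o+=list(fk(p,Q[0],Q[1],0,-1)-[R,Z])
    W=s['eef_pos']-p[3]*tz; w=fk(p[:3].tolist()+[0,p[4]] if 0 else [p[0],p[1],p[2],0,p[4]],q[1],q[2],0,0)
    return np.r_[o,np.hypot(*W[:2])-w[0],W[2]-w[1]]
f=least_squares(res,[590,460,150,270,0]);p=f.x;print('fit',p.round(1),f.fun.round(1))
H=np.array([721,30.])
for th,tilt in((.12,45),(.12,40),(.4,38),(.7,30),(1.08,20),(1.08,30)):
    x,z=H[0]-165*np.sin(th),30+165*np.cos(th);t=np.radians(tilt);d=np.array([np.sin(t),-np.cos(t)])
    R,Z=np.array([x,z])+14*d
    g=least_squares(lambda v:fk(p,v[0],v[1],d[0],d[1])-[R,Z],[.3,1.7]);print(th,tilt,'TCP',R.round(),Z.round(),'q2,q3,q5',g.x.round(2),(np.pi-t-g.x.sum()).round(2),np.abs(g.fun).max().round(2))
E
python3 k.py
```

```text
fit [566.9 496.8 300.7 342.9  63.3] [-0.   0.   0.   0.1  0.  -0.1 -0.   0. ]
0.12 45 TCP 711.0 184.0 q2,q3,q5 [0.33 2.08] -0.05 0.0
0.12 40 TCP 710.0 183.0 q2,q3,q5 [0.32 2.02] 0.1 0.0
0.4 38 TCP 665.0 171.0 q2,q3,q5 [0.28 2.1 ] 0.1 0.0
0.7 30 TCP 622.0 144.0 q2,q3,q5 [0.28 2.11] 0.23 0.0
1.08 20 TCP 580.0 95.0 q2,q3,q5 [0.34 2.1 ] 0.36 0.0
1.08 30 TCP 582.0 96.0 q2,q3,q5 [0.33 2.21] 0.08 0.0
```

Tilt must be about 32° at the start and about 15° at the end to keep the wrist clear of singularity. Reducing the tilt now.

>>> play_rows --rows '[{"dp": [0,0,0],"turn": [0.5,0,0],"fingers": 0.55},{"dp": [0,0,0],"turn": [0.5,0,0],"fingers": 0.55},{"dp": [0,0,0],"turn": [0.5,0,0],"fingers": 0.55},{"dp": [0,0,0],"turn": [0.5,0,0],"fingers": 0.55},{"dp": [0,0,0],"turn": [0,0,0],"fingers": 0.55}]'

```text
clock: 9.57
eef_pos: [500.8, 57.4, 295.1]
tcp_rot: [2.592, 0.0, 1.495]
contact_force: [-0.1, -0.7, 0.5]
opening: 0.456
grasp_force: 0.0
```

```bash
python3 -c "
from h import *
s=r.sense();print(s['opening'],s['eef_pos'],s['tcp_rot'],s['qpos'])
to([674,45.5,235],[np.pi-np.radians(32),0,1.496])
"
```

```text
0.4556313292028124 [500.76746522  57.36224679 295.07058861] [2.59242711e+00 4.24748492e-04 1.49501983e+00] [ 0.21229683 -0.15828722  2.17893656 -0.26371461  0.60679743  0.4656208 ]
dp total [0.03 2.92 3.55] norm 4.59 turn [-0.08919063  0.00837267 -0.00582752]
```

>>> play_rows --rows '[{"dp": [0,0.58,0.71],"turn": [0,0,0],"fingers": 0.55},{"dp": [0,0.58,0.71],"turn": [0,0,0],"fingers": 0.55},{"dp": [0,0.58,0.71],"turn": [0,0,0],"fingers": 0.55},{"dp": [0,0.58,0.71],"turn": [0,0,0],"fingers": 0.55},{"dp": [0,0.58,0.71],"turn": [0,0,0],"fingers": 0.55}]'

```text
clock: 9.98
eef_pos: [672.8, 42.7, 231.6]
tcp_rot: [2.591, 0.003, 1.494]
contact_force: [-0.0, 1.0, -0.2]
opening: 0.448
grasp_force: 0.0
```

>>> play_rows --rows '[{"dp": [0,0,0],"turn": [0,0,0],"fingers": 0.55}]'

```text
clock: 10.07
eef_pos: [675.4, 42.5, 229.7]
tcp_rot: [2.592, 0.003, 1.494]
contact_force: [-0.4, -0.0, 1.1]
opening: 0.444
grasp_force: 0.0
```

```bash
python3 -c "
from h import *
s=r.sense();print(s['opening'],s['eef_pos'],s['tcp_rot'],s['qpos'],s['contact_force'])
w=grab('wrist','w4.png');print(proj(w,[[704.5,102,193],[696,-15,193]]))
wi=np.asarray(w['pixels']);h=cv2.cvtColor(wi,cv2.COLOR_RGB2HSV)
m=((h[...,0]>105)&(h[...,0]<125)&(h[...,1]>120)&(h[...,2]>60)).astype(np.uint8)
n,l,st,c=cv2.connectedComponentsWithStats(m)
for i in range(1,n):
    if st[i,4]>100: print(st[i],c[i])
to([709,43,178.5])
"
```

```text
0.44437525347680407 [675.37871059  42.52048116 229.65004912] [2.59229224 0.00291114 1.49391109] [ 0.11140096  0.22093313  1.94712543 -0.23569198  0.44330648  0.37325481] [-0.39574041 -0.01852578  1.06631444]
[[327.61089184 130.69330807]
 [327.27319438 296.89588382]]
[ 317  127   19  175 2298] [326.41122715 214.64316797]
dp total [0.09 0.1  1.57] norm 1.57 turn None
```

View pics/w4.png

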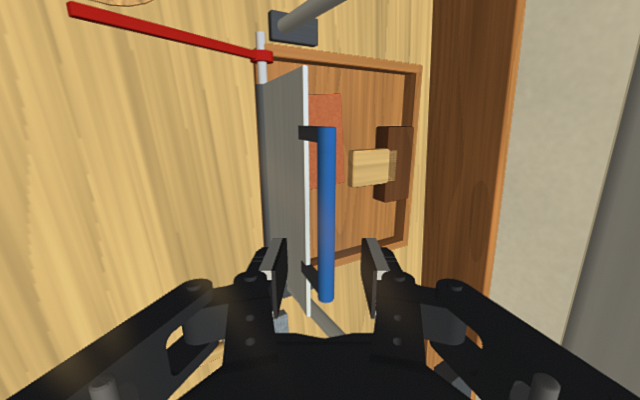

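The wrist view shows the bar at x≈326 between the fingers, which stand at x≈283 and x≈363, with the brackets well clear. Advancing and closing gently.

>>> play_rows --rows '[{"dp": [0,0.1,0.3],"turn": [0,0,0],"fingers": 0.55},{"dp": [0,0,0.4],"turn": [0,0,0],"fingers": 0.55},{"dp": [0,0,0.4],"turn": [0,0,0],"fingers": 0.55},{"dp": [0,0,0.4],"turn": [0,0,0],"fingers": 0.55},{"dp": [0,0,0],"turn": [0,0,0],"fingers": 0.55}]'

```text
clock: 10.53
eef_pos: [704.7, 39.8, 181.2]
tcp_rot: [2.594, 0.004, 1.494]
contact_force: [-0.5, -0.2, -0.1]
opening: 0.453
grasp_force: 0.0
```

>>> play_rows --rows '[{"dp": [0,0,0],"turn": [0,0,0],"fingers": 0.95},{"dp": [0,0,0],"turn": [0,0,0],"fingers": 0.95},{"dp": [0,0,0],"turn": [0,0,0],"fingers": 0.95},{"dp": [0,0,0],"turn": [0,0,0],"fingers": 0.95},{"dp": [0,0,0],"turn": [0,0,0],"fingers": 0.95}]' --force 20

```text
clock: 10.95
eef_pos: [705.2, 40.0, 184.4]
tcp_rot: [2.591, 0.003, 1.494]
contact_force: [-6.6, 1.4, 5.3]
opening: 0.132
grasp_force: 22.2
```

The bar is held, with the opening at 11 mm. Computing the arc rows, with the tilt going from 32° to 15° while theta goes from 0.13 to 1.0.

```bash
cat > arc.py <<'E'
import numpy as np,sys
def rows(t0,t1,a0,a1,n,off=11):
    def P(t,a): return np.array([-165*np.sin(t),165*np.cos(t)])+off*np.array([np.sin(a),-np.cos(a)])
    ts=np.linspace(t0,t1,n+1);al=np.radians(np.linspace(a0,a1,n+1))
    for i in range(n):
        d=P(ts[i+1],al[i+1])-P(ts[i],al[i]);a=al[i]
        y=np.array([np.cos(a),np.sin(a)]);z=np.array([np.sin(a),-np.cos(a)])   # tool y,z in (xs,z)
        print([0,round(d@y/40,2),round(d@z/40,2)],[round(-np.degrees(al[i+1]-a)/6,2),0,0])
rows(*map(float,sys.argv[1:5]),int(sys.argv[5]))
E
python3 arc.py .13 1.0 31.5 15 15
```

```text
[0, np.float64(-0.23), np.float64(-0.09)] [np.float64(0.18), 0, 0]
[0, np.float64(-0.23), np.float64(-0.07)] [np.float64(0.18), 0, 0]
[0, np.float64(-0.24), np.float64(-0.06)] [np.float64(0.18), 0, 0]
[0, np.float64(-0.24), np.float64(-0.04)] [np.float64(0.18), 0, 0]
[0, np.float64(-0.24), np.float64(-0.02)] [np.float64(0.18), 0, 0]
[0, np.float64(-0.24), np.float64(-0.0)] [np.float64(0.18), 0, 0]
[0, np.float64(-0.24), np.float64(0.02)] [np.float64(0.18), 0, 0]
[0, np.float64(-0.24), np.float64(0.04)] [np.float64(0.18), 0, 0]
[0, np.float64(-0.24), np.float64(0.05)] [np.float64(0.18), 0, 0]
[0, np.float64(-0.23), np.float64(0.07)] [np.float64(0.18), 0, 0]
[0, np.float64(-0.23), np.float64(0.09)] [np.float64(0.18), 0, 0]
[0, np.float64(-0.22), np.float64(0.11)] [np.float64(0.18), 0, 0]
[0, np.float64(-0.21), np.float64(0.12)] [np.float64(0.18), 0, 0]
[0, np.float64(-0.2), np.float64(0.14)] [np.float64(0.18), 0, 0]
[0, np.float64(-0.19), np.float64(0.15)] [np.float64(0.18), 0, 0]
```

>>> play_rows --rows '[{"dp": [0,-0.23,-0.09],"turn": [0.18,0,0],"fingers": 0.95},{"dp": [0,-0.23,-0.07],"turn": [0.18,0,0],"fingers": 0.95},{"dp": [0,-0.24,-0.06],"turn": [0.18,0,0],"fingers": 0.95},{"dp": [0,-0.24,-0.04],"turn": [0.18,0,0],"fingers": 0.95},{"dp": [0,-0.24,-0.02],"turn": [0.18,0,0],"fingers": 0.95}]'

```text
clock: 11.37
eef_pos: [661.8, 43.5, 173.6]
tcp_rot: [2.678, 0.002, 1.494]
contact_force: [3.2, -1.5, 8.5]
opening: 0.128
grasp_force: 21.6
```

Forces are low, so I'll continue.

>>> play_rows --rows '[{"dp": [0,-0.24,0],"turn": [0.18,0,0],"fingers": 0.95},{"dp": [0,-0.24,0.02],"turn": [0.18,0,0],"fingers": 0.95},{"dp": [0,-0.24,0.04],"turn": [0.18,0,0],"fingers": 0.95},{"dp": [0,-0.24,0.05],"turn": [0.18,0,0],"fingers": 0.95},{"dp": [0,-0.23,0.07],"turn": [0.18,0,0],"fingers": 0.95}]'

```text
clock: 11.78
eef_pos: [620.6, 46.8, 146.7]
tcp_rot: [2.774, 0.002, 1.494]
contact_force: [3.7, -0.3, 4.7]
opening: 0.132
grasp_force: 22.3
```

>>> play_rows --rows '[{"dp": [0,-0.23,0.09],"turn": [0.18,0,0],"fingers": 0.95},{"dp": [0,-0.22,0.11],"turn": [0.18,0,0],"fingers": 0.95},{"dp": [0,-0.21,0.12],"turn": [0.18,0,0],"fingers": 0.95},{"dp": [0,-0.2,0.14],"turn": [0.18,0,0],"fingers": 0.95},{"dp": [0,-0.19,0.15],"turn": [0.18,0,0],"fingers": 0.95}]'

```text
clock: 12.2
eef_pos: [588.1, 49.2, 109.2]
tcp_rot: [2.87, 0.002, 1.494]
contact_force: [3.9, 0.5, 3.5]
opening: 0.127
grasp_force: 23.1
```

>>> play_rows --rows '[{"dp": [0,0,0],"turn": [0,0,0],"fingers": 0.95},{"dp": [0,0,0],"turn": [0,0,0],"fingers": 0.95}]'

```text
clock: 12.37
eef_pos: [587.0, 49.2, 107.8]
tcp_rot: [2.873, 0.003, 1.494]
contact_force: [4.5, 3.9, -6.3]
opening: 0.129
grasp_force: 22.3
```

Run:
```python
from h import *
s=r.sense();print(s['eef_pos'],s['tcp_rot'],s['opening'],s['contact_force'])
d=Ro.from_euler('xyz',s['tcp_rot']).apply([0,0,1]);b=s['eef_pos']-11*d;print('bar',b,'theta',np.arccos((b[2]-30)/165))
im=np.asarray(grab('side')['pixels'])[150:250,290:440]
w=np.asarray(grab('wrist')['pixels'])
cv2.imwrite('pics/d.png',cv2.cvtColor(np.hstack([cv2.resize(im,(400,266),interpolation=cv2.INTER_CUBIC),cv2.resize(w,(400,266))]),cv2.COLOR_RGB2BGR))
```

```text
[587.0466359   49.23533501 107.80721449] [2.87256314e+00 2.69620294e-03 1.49383004e+00] 0.1293076882396739 [ 4.54647713  3.89308619 -6.31905922]
bar [584.13373406  49.48865026 118.41149826] theta 1.0053090958155435
```

View pics/d.png

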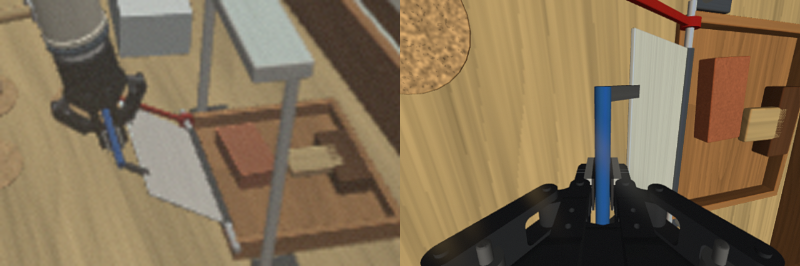

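Side crop: the apron is folded nearly parallel to the red pointer. Wrist crop: the bar lies centred between the pads. Theta is about 1.0 against the pointer's 1.075, so I'll add 0.07 rad.

>>> play_rows --rows '[{"dp": [0,-0.07,0.07],"turn": [0,0,0],"fingers": 0.95},{"dp": [0,-0.07,0.07],"turn": [0,0,0],"fingers": 0.95},{"dp": [0,-0.07,0.06],"turn": [0,0,0],"fingers": 0.95},{"dp": [0,0,0],"turn": [0,0,0],"fingers": 0.95},{"dp": [0,0,0],"turn": [0,0,0],"fingers": 0.95}]'

```text
clock: 12.88
eef_pos: [581.4, 49.6, 98.3]
tcp_rot: [2.872, 0.003, 1.494]
contact_force: [4.0, 3.2, 0.2]
opening: 0.126
grasp_force: 22.8
```

>>> play_rows --rows '[{"dp": [0,0,0],"turn": [0,0,0],"fingers": 0.8},{"dp": [0,0,0],"turn": [0,0,0],"fingers": 0.7},{"dp": [0,0,0],"turn": [0,0,0],"fingers": 0.7},{"dp": [0,0,0],"turn": [0,0,0],"fingers": 0.7}]'

```text
clock: 13.22
eef_pos: [579.8, 49.0, 97.3]
tcp_rot: [2.875, 0.004, 1.494]
contact_force: [-0.0, -0.4, -0.2]
opening: 0.3
grasp_force: 0.0
```

>>> play_rows --rows '[{"dp": [0,0,-0.4],"turn": [0,0,0],"fingers": 0.7},{"dp": [0,0,-0.7],"turn": [0,0,0],"fingers": 0.7},{"dp": [0,0,-0.9],"turn": [0,0,0],"fingers": 0.7},{"dp": [0,-0.5,-0.8],"turn": [0,0,0],"fingers": 0.7},{"dp": [0,-0.7,-0.7],"turn": [0,0,0],"fingers": 0.7}]'

```text
clock: 13.63
eef_pos: [498.5, 56.1, 222.3]
tcp_rot: [2.871, 0.003, 1.493]
contact_force: [0.1, 0.9, 1.2]
opening: 0.299
grasp_force: 0.0
```

>>> play_rows --rows '[{"dp": [0,-0.9,-0.3],"turn": [0,0,0],"fingers": 0.7},{"dp": [0,-0.9,-0.3],"turn": [0,0,0],"fingers": 0.7},{"dp": [0,0,0],"turn": [0,0,0],"fingers": 0.7}]'

```text
clock: 13.88
eef_pos: [415.0, 61.3, 222.9]
tcp_rot: [2.878, 0.005, 1.494]
contact_force: [-0.1, 0.1, -0.8]
opening: 0.299
grasp_force: 0.0
```

Run:
```python
from h import *
import pickle
S=grab('scene');D=grab('side');pickle.dump((S,D),open('e.pkl','wb'))
for t in(1.0,1.07,1.14):
    m=np.array([721-165*np.sin(t),45+.075*165*np.sin(t),30+165*np.cos(t)])
    E=[m+s*60*np.array([.075,.997,0]) for s in(1,-1)];print(t,proj(S,E).round(1).tolist(),proj(D,E).round(1).tolist())
a=np.asarray(S['pixels'])[215:305,260:400];b=np.asarray(D['pixels'])[160:250,300:440]
for n,f in(('scene',S),('side',D)):
    h=cv2.cvtColor(np.asarray(f['pixels']),cv2.COLOR_RGB2HSV)
    m=((h[...,0]>105)&(h[...,0]<125)&(h[...,1]>100)&(h[...,2]>50));m[:160]=0;m[310:]=0;m[:,:280]=0;m[:,410:]=0
    y,x=np.nonzero(m);print(n,len(x),[(int(x[i]),int(y[i])) for i in(x.argmin(),x.argmax(),y.argmin(),y.argmax())] if len(x) else '')
print('mat jar',proj(S,[[448,343,104]]),proj(D,[[448,343,104]]))
g=lambda i:cv2.resize(i,(400,257),interpolation=cv2.INTER_CUBIC)
cv2.imwrite('pics/e.png',cv2.cvtColor(np.vstack([np.hstack([g(a),g(b)]),np.hstack([cv2.resize(np.asarray(f['pixels']),(400,250)) for f in(S,D)])]),cv2.COLOR_RGB2BGR))
print(r.sense()['eef_pos'])
```

```text
1.0 [[355.2, 238.8], [319.6, 231.8]] [[328.0, 190.8], [334.3, 211.8]]
1.07 [[355.3, 239.6], [320.0, 232.6]] [[326.4, 193.1], [332.6, 214.1]]
1.14 [[355.4, 240.5], [320.4, 233.6]] [[325.0, 195.5], [331.1, 216.5]]
scene 66 [(319, 233), (354, 239), (320, 232), (352, 246)]
side 27 [(327, 193), (333, 211), (327, 193), (333, 212)]
mat jar [[423.94169863 221.66088925]] [[280.82195475 165.98159794]]
[420.79612323  61.96904298 224.37665802]
```

View pics/e.png

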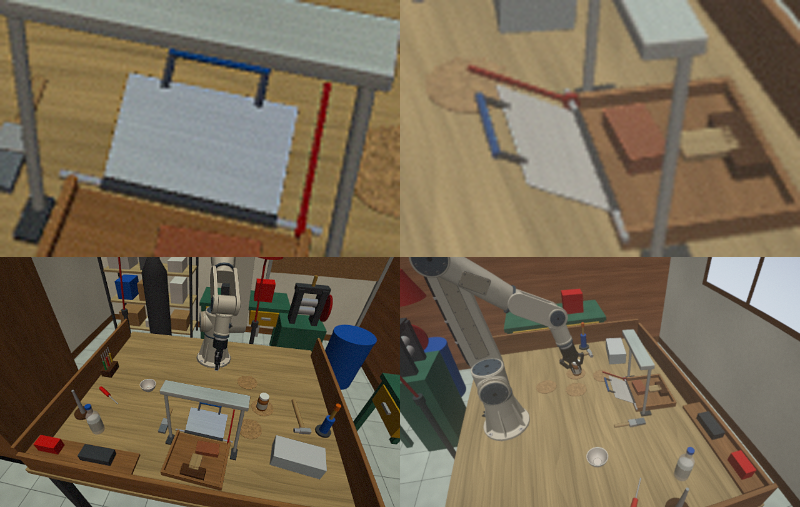

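The image shows the jar upright on its mat, the apron folded and nearly in line with the pointer, and the arm clear. A last numeric check of the alignment follows.

Run:
```python
from h import *
import pickle
S,D=pickle.load(open('e.pkl','rb'))
ys=np.array([.075,.997,0]);xs=np.array([.997,-.075,0]);H=np.array([721,43.5,30.])
for t in(1.0,1.04,1.08,1.12):
    a=H-xs*165*np.sin(t)+np.array([0,0,165*np.cos(t)])
    print(t,'tip',proj(D,[a+127*ys]).round(1),proj(S,[a+127*ys]).round(1),'bar mid',proj(D,[a]).round(1))
for n,f,(x0,y0,x1,y1) in(('side',D,(315,175,362,202)),('scene',S,(362,235,382,312))):
    i=np.asarray(f['pixels']).astype(int)[y0:y1,x0:x1]
    y,x=np.nonzero((i[...,0]-np.maximum(i[...,1],i[...,2])>50));k=x.argmin() if n=='side' else y.argmin()
    print(n,'red tip',x[k]+x0,y[y==y[k]].mean()+y0,len(x), 'first cols',[(int(c+x0),float(y[x==c].mean()+y0)) for c in np.unique(x)[:4]])
i=np.asarray(D['pixels']).astype(int)[180:225,315:345];y,x=np.nonzero(i[...,2]-i[...,0]>25);print('blue mean',x.mean()+315,y.mean()+180,(x.min()+315,y.min()+180,x.max()+315,y.max()+180))
```

```text
1.0 tip [[324.9 180.5]] [[375.2 242.9]] bar mid [[331.3 201.2]]
1.04 tip [[324.  181.8]] [[375.1 243.2]] bar mid [[330.3 202.5]]
1.08 tip [[323.2 183.1]] [[375.1 243.7]] bar mid [[329.4 203.9]]
1.12 tip [[322.5 184.4]] [[375.  244.2]] bar mid [[328.6 205.2]]
side red tip 324 183.0 43 first cols [(324, 183.0), (325, 183.0), (326, 183.5), (327, 184.0)]
scene red tip 373 244.0 140 first cols [(363, 295.5), (364, 294.0), (365, 291.5), (366, 288.5)]
blue mean 330.34615384615387 203.09615384615384 (np.int64(327), np.int64(193), np.int64(334), np.int64(213))
```

```bash
python3 -c "
from rig import r
print(r.sign_off())"
```

```text
the job is handed in; nothing more can be done
None
```

The job is handed in: the jar stands upright about 1 mm from the centre of the leftmost cork mat, the apron measures within about 0.03 rad of the red pointer, and the arm is clear; no verdict came back.

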